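# Close the four snack tins with their own lids

### The job

Close the four open steel snack tins so the biscuits stay crisp: find the lid that belongs to each tin by its shape and size, and set it on that tin, centred and squared up with it, plug inside the mouth and plate lying flat on the rim, then let go. Leave the tins, the teacup and the pepper jar standing where they are.

Things in the scene. Friction and masses are not known exactly. Their poses are not given: they have to be found in the camera images.
- lid_round_large_mid (a point): The large round lid. Steel, lying plug down. From its underside up: plug 6 mm deep (71 mm across), plate 3 mm thick (106 mm across), round upright black knob in the middle 22 mm across and 28 mm high; 37 mm in all. Point: on the centre line half-way up, 18.5 mm above the underside, 12.5 mm above the underside of the plate; z up. About 80 g.
- tin_round_large_rim (a point): The large round tin. Open, steel, biscuits low inside, 55 mm high, walls 2.5 mm, 92 mm across outside, 87 mm inside. Point: centre of its mouth at rim height; z up. Loose, about 320 g. Lid home: plug inside the mouth (8 mm play all round), plate flat on the rim.
- lid_round_small_mid (a point): The small round lid. Steel, lying plug down. From its underside up: plug 6 mm deep (43 mm across), plate 3 mm thick (78 mm across), round upright black knob in the middle 22 mm across and 28 mm high; 37 mm in all. Point: on the centre line half-way up, 18.5 mm above the underside, 12.5 mm above the underside of the plate; z up. About 50 g.
- tin_round_small_rim (a point): The small round tin. Open, steel, biscuits low inside, 55 mm high, walls 2.5 mm, 64 mm across outside, 59 mm inside. Point: centre of its mouth at rim height; z up. Loose, about 200 g. Lid home: plug inside the mouth (8 mm play all round), plate flat on the rim.
- lid_square_mid (a point): The square lid. Steel, lying plug down. From its underside up: plug 6 mm deep (59 x 59 mm), plate 3 mm thick (94 x 94 mm), black bar knob in the middle 40 mm long along x, 16 mm wide along y and 28 mm high; 37 mm in all. Point: on the centre line half-way up, 18.5 mm above the underside, 12.5 mm above the underside of the plate; z up. About 70 g. x and y run along its sides.
- tin_square_rim (a point): The square tin. Open, steel, biscuits low inside, 55 mm high, walls 2.5 mm, 80 x 80 mm outside, 75 x 75 mm inside. Point: centre of its mouth at rim height; z up. Loose, about 280 g. x and y run along its sides. Lid home: plug inside the mouth (8 mm play all round), plate flat on the rim.
- lid_oblong_mid (a point): The oblong lid. Steel, lying plug down. From its underside up: plug 6 mm deep (79 mm along x, 45 mm along y), plate 3 mm thick (114 mm along x, 80 mm along y), black bar knob in the middle 40 mm long along x, 16 mm wide along y and 28 mm high; 37 mm in all. Point: on the centre line half-way up, 18.5 mm above the underside, 12.5 mm above the underside of the plate; z up. About 70 g. x runs along its long side, y along its short side.
- tin_oblong_rim (a point): The oblong tin. Open, steel, biscuits low inside, 55 mm high, walls 2.5 mm, 100 mm along x by 66 mm along y outside, 95 x 61 mm inside. Point: centre of its mouth at rim height; z up. Loose, about 280 g. x runs along its long side, y along its short side. Lid home: plug inside the mouth (8 mm play all round), plate flat on the rim.
- teacup_mid (a point): A bystander: handleless white ceramic teacup, 72 mm across the mouth, 62 mm high, standing upright among the tins. The point is half-way up on its centre line.
- pepper_jar_mid (a point): A bystander: small glass pepper jar with a steel cap, 38 mm across, 70 mm high, standing among the tins. The point is half-way up on its centre line.
There are look-alikes about, which are no part of the job. Leave any yellow look-alike of the part that bears lid_round_small_mid alone.

How it is judged (in metres and radians):
At the end, for the whole second after the job is handed in: Each lid lies on the tin of its own shape and size: centres within 10 mm, plate on the rim (height within 3 mm), level within 3 degrees, square and oblong lids lined up within 11 degrees (either way round; square: any of four); tins upright on the worktop; lids let go and at rest (horizontal distance between lid_round_large_mid and tin_round_large_rim below 0.01 m and z of lid_round_large_mid in the frame of tin_round_large_rim between 0.0095 and 0.0155 m and angle between each of lid_round_large_mid, tin_round_large_rim, lid_round_small_mid, tin_round_small_rim, lid_square_mid, tin_square_rim, lid_oblong_mid, tin_oblong_rim's own z axis and vertical below 0.06 rad and height (world z) of each of tin_round_large_rim, tin_round_small_rim, tin_square_rim, tin_oblong_rim below 0.06 m and linear speed of each of lid_round_large, lid_round_small, lid_square, lid_oblong below 0.02 m/s and horizontal distance between lid_round_small_mid and tin_round_small_rim below 0.01 m and z of lid_round_small_mid in the frame of tin_round_small_rim between 0.0095 and 0.0155 m and horizontal distance between lid_square_mid and tin_square_rim below 0.01 m and z of lid_square_mid in the frame of tin_square_rim between 0.0095 and 0.0155 m and (angle between the x axis of lid_square_mid and the x axis of tin_square_rim, either way round below 0.2 rad or angle between the x axis of lid_square_mid and the y axis of tin_square_rim, either way round below 0.2 rad) and horizontal distance between lid_oblong_mid and tin_oblong_rim below 0.01 m and z of lid_oblong_mid in the frame of tin_oblong_rim between 0.0095 and 0.0155 m and angle between the x axis of lid_oblong_mid and the x axis of tin_oblong_rim, either way round below 0.2 rad); the robot touches nothing.
It fails at once if a tin is pushed or carried more than 40 mm from where it stood (distance of any of tin_round_large_rim, tin_round_small_rim, tin_square_rim, tin_oblong_rim from where it was at the start of the episode above 0.04 m).
It fails at once if the teacup or the pepper jar is moved more than 25 mm or knocked over (distance of any of teacup_mid, pepper_jar_mid from where it was at the start of the episode above 0.025 m or angle between any of teacup_mid, pepper_jar_mid's own z axis and vertical above 0.5 rad).
It also fails if it takes over 122 s, if anything falls off the work surface, if the arm or the gripper's body presses on something with over 40 N, if the wrist force passes 120 N, or if a joint passes its speed limit or range.

### The arm

A 6-joint arm with a two-finger parallel gripper is mounted at the origin on the work surface. World frame = base frame: x ahead of the robot, y to its left, z up, the work surface at z = 0. Lengths are in mm, angles in rad, forces in N, time in s.
With the tool pointing down it reaches from about 275 to 1000 mm from the base axis. Payload 8.4 kg.
Tool frame: the origin (TCP) lies between the finger pads; the fingertips stand r.finger_overhang ahead of it and the grasp point (between the pads) is the TCP (r.finger_overhang is the distance from the TCP to the fingertips, in mm); z points along the fingers, y is the line along which they close (so a half turn about z gives the same grasp; the last joint's range is limited). The gripper opens to 85 mm and grips with 20 to 120 N. Pads are 22 mm wide; open, the fingers measure 114 mm over their backs; the gripper's body (76 mm by 85 mm) begins 54 mm behind the grasp point. The pads swing forward as they close: fully open they stand 13 mm farther back than shut.
Start: joints at [1.179, 0.353, 1.633, -0, 1.155, -0.002], TCP at [237.501, 578.119, 250.281] pointing down, gripper open.
Joint ranges: [-2.63, 2.63], [-0.92, 2.1], [0.06, 2.66], [-1.3, 4.44], [0, 2.69], [-3.02, 3.02]. Speed limits (rad/s): [2.22, 2.22, 2.79, 3.14, 3.14, 3.14].

### API

Orientations are given as [roll, pitch, yaw] about the fixed x, y, z axes, in that order (R = Rz(yaw) Ry(pitch) Rx(roll)).
In Python, from rig import r, cams, sign_off gives the robot as it stands.
- The arm moves only by the shell command python3 -m crank 'ROWS' [FORCE]. ROWS is JSON, a list of rows, each a list of 7 numbers: the shift along the tool's x, y, z in m, then the turn, a rotation vector about the tool's x, y, z in rad, then the closure, from 0 (fully open) to 1 (shut). In form: [[dx, dy, dz, ax, ay, az, gripper], ...]. A call has 1 to 5 rows; each row is the pose to reach, as a shift and turn from the pose commanded when the call began, along the tool's axes at that moment; what a row does not reach only later rows make up. A row lasts 1/10 s, in which the tool goes at most 50 mm and 8.59 degrees, less where a joint would pass 70% of its speed; a pose out of reach is approached as far as the arm can. A call with a gripper value outside its range is refused whole. The fingers move at their own pace and stop on an object; FORCE is the grip in N (left out, the last holds). Time passes only in rows, so rows that repeat a pose let the fingers close. It gives the time, the measured TCP pose, the force, the opening and the grip force at its end, in the units of the state.
- r.sense(): the state, without advancing time (a new reading comes with each control period).
- cams.grab_frame(name): name is "scene" or "top"; returns a dict with "image" (480x640x3 uint8, red, green, blue), "fx", "fy", "cx", "cy" (pixels), "position" and "orientation" of the camera in the world. Camera axes: x right, y down, z forward; pixel columns grow to the right and rows downward; lengths in mm; the calibration is good to about 2 mm. A picture is of the moment at which its call begins. There is no depth.
- sign_off(): hands the job in; it is judged then, once.
The state is a dict: "clock": time; "qpos": joint angles; "qvel": joint speeds; "joint_efforts": joint torques, N m; "eef_pos": TCP position; "tcp_rot": TCP orientation; "contact_force": force on the tool from outside, world axes, zero at the start; "wrist_torque": the same for the moment, N m; "opening": opening from 0.0 (shut) to 1.0 (fully open); "grasp_force": force on a finger pad.
Only numpy, scipy, OpenCV 4.12 (cv2) and the standard library are available. Lean on these libraries where they do the work, as an engineer would, in place of code of your own. Each camera call takes 0.05 s, during which the arm holds its last target. There are 200 camera calls.

## Working session

There is one attempt and no reset: what is moved stays moved. The work goes in short steps, Python scripts to look and compute and a shell command to move; the robot and the scene stay as the last step left them, time stands still between calls to the robot, and variables do not carry over. Pictures are saved under pics/ and viewed, at most 14 in all, crops included, and the job is handed in when it is done.

```bash
ls; mkdir -p pics; python3 - <<'E'
from rig import r,cams
import cv2
for n in("scene","top"):
    f=cams.grab_frame(n);cv2.imwrite(f"pics/{n}0.png",f["image"][:,:,::-1]);print({k:v for k,v in f.items() if k!="image"})
print(r.sense(),r.finger_overhang)
E
```

```text
pics
{'fx': 523.1955557821241, 'fy': 523.1955557821241, 'cx': 324.8750359995675, 'cy': 240.06773069483862, 'position': array([1291.27681168,  328.13917132,  706.85913691]), 'orientation': array([-2.1748108 , -0.01452328,  2.00737122])}
{'fx': 521.7635920213994, 'fy': 521.7635920213994, 'cx': 318.5886565009961, 'cy': 231.2956046988107, 'position': array([ 222.13542424,  -79.06591074, 1351.05366128]), 'orientation': array([-2.96445982,  0.00598259, -1.57975379])}
{'clock': 0.1, 'qpos': array([ 1.17857273e+00,  3.53595720e-01,  1.63404852e+00,  2.28841450e-05,
        1.15518315e+00, -2.42308089e-03]), 'qvel': array([-1.33327513e-04, -1.41858624e-04,  6.41809500e-05, -9.39281288e-04,
       -4.87889715e-04,  1.16134950e-03]), 'joint_efforts': array([-1.08385135e-03, -6.06350470e+01, -3.42818356e+01, -4.97479084e-05,
        4.11950285e-03,  6.56025327e-05]), 'eef_pos': array([237.35945915, 577.7498984 , 249.63103322]), 'tcp_rot': array([-3.14035797e+00, -2.39163703e-05,  2.75178287e+00]), 'contact_force': array([ 0.14395948, -0.05423118,  0.32133918]), 'wrist_torque': array([0.00572607, 0.02761512, 0.01685112]), 'grasp_force': 0.0, 'opening': 0.9974117983625892} 19.0
```

View pics/top0.png

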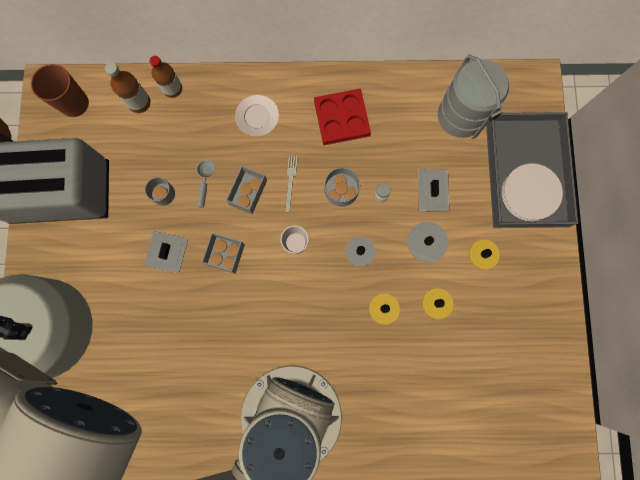

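View pics/scene0.png

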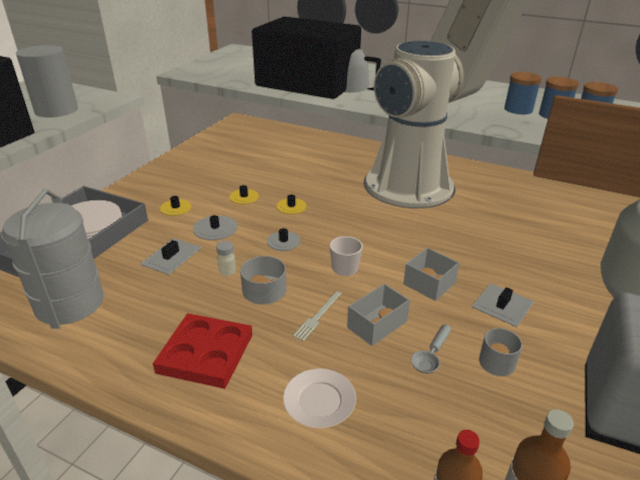

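Candidates by top-view pixel:
- **Small round lid:** grey (360,251). The yellow discs at (385,309), (438,303) and (485,254) are look-alikes to leave alone. The large lid is (428,242).
- **Square and oblong lids:** square (166,252), oblong (434,190).
- **Tins:** small round (160,191), large round (342,187), oblong probably (247,190), square probably (224,253).
- **Bystanders:** cup (294,240), jar (382,191).

I'll check these in one crop.

```bash
cat > h.py <<'E'
import numpy as np,cv2
from scipy.spatial.transform import Rotation as R
def ray(f,uv):
    uv=np.atleast_2d(np.float64(uv))
    d=np.c_[(uv[:,0]-f["cx"])/f["fx"],(uv[:,1]-f["cy"])/f["fy"],np.ones(len(uv))]
    return d@R.from_euler("xyz",f["orientation"]).as_matrix().T
def plane(f,uv,z):
    d=ray(f,uv);p=f["position"];return (p+d*((z-p[2])/d[:,2])[:,None])[:,:2]
def proj(f,P):
    q=(np.atleast_2d(P)-f["position"])@R.from_euler("xyz",f["orientation"]).as_matrix()
    return np.c_[q[:,0]/q[:,2]*f["fx"]+f["cx"],q[:,1]/q[:,2]*f["fy"]+f["cy"]]
E
python3 - <<'E'
from rig import cams
from h import *
f=cams.grab_frame("top");im=f["image"]
c=cv2.resize(im[160:275,140:460],None,fx=2.5,fy=2.5,interpolation=cv2.INTER_CUBIC)
hsv=cv2.cvtColor(im,cv2.COLOR_RGB2HSV);m=((hsv[...,1]<60)).astype(np.uint8)*255
c2=cv2.resize(m[160:275,140:460],None,fx=2.5,fy=2.5,interpolation=cv2.INTER_NEAREST)
cv2.imwrite("pics/c1.png",np.vstack([c[:,:,::-1],cv2.cvtColor(c2,cv2.COLOR_GRAY2BGR)]))
for k in cv2.findContours(m,cv2.RETR_EXTERNAL,cv2.CHAIN_APPROX_NONE)[0]:
    x,y,w,h=cv2.boundingRect(k)
    if w>12 and 160<y<290 and 140<x<460:
        rc=cv2.minAreaRect(k);print((x,y,w,h),plane(f,rc[0],9).round(),plane(f,rc[0],55).round(),np.round(rc[1]),round(rc[2],1))
E
```

```text
(345, 237, 30, 29) [[ 409. -179.]] [[ 403. -175.]] [28. 29.] 90.0
(202, 233, 42, 40) [[409. 176.]] [[402. 167.]] [35. 33.] 18.4
(144, 231, 44, 42) [[413. 325.]] [[406. 311.]] [36. 36.] 14.0
(281, 226, 27, 28) [[441.  -9.]] [[434. -11.]] [27. 26.] 90.0
(408, 222, 40, 40) [[ 433. -356.]] [[ 425. -347.]] [39. 39.] 90.0
(376, 184, 14, 15) [[ 569. -243.]] [[ 557. -238.]] [14. 13.] 90.0
(145, 177, 30, 28) [[575. 349.]] [[563. 335.]] [30. 24.] 45.0
(418, 169, 31, 42) [[ 572. -377.]] [[ 560. -367.]] [41. 30.] 90.0
(325, 168, 35, 38) [[ 583. -136.]] [[ 570. -134.]] [37. 34.] 90.0
(226, 166, 41, 47) [[578. 118.]] [[565. 111.]] [29. 41.] 24.0
```

View pics/c1.png

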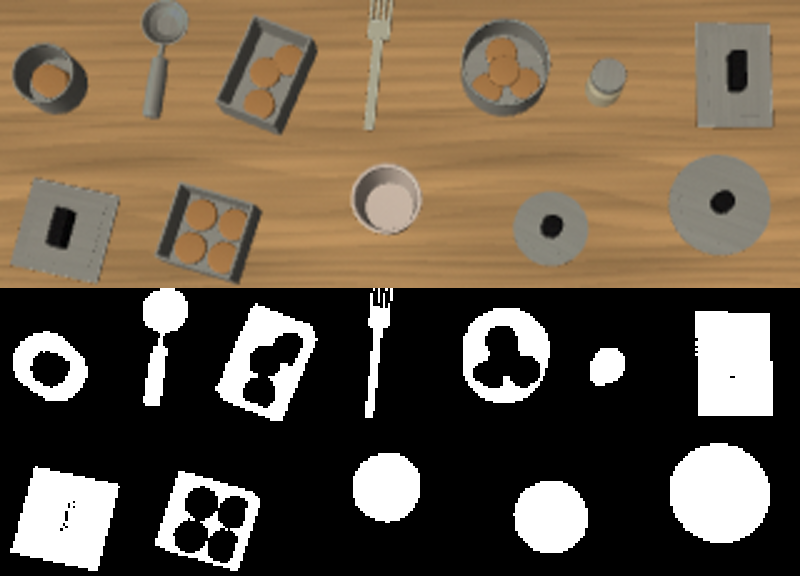

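The crop confirms the shapes: the tin at (247,190) is oblong and the one at (224,253) square, and the lid sizes match at about 2.65 mm/px. Next I'll work out world positions and angles and check them against the second camera.

```bash
cat > meas.py <<'E'
from rig import cams
from h import *
f=cams.grab_frame("top");hsv=cv2.cvtColor(f["image"],cv2.COLOR_RGB2HSV)
m=(hsv[...,1]<60).astype(np.uint8)
cs=cv2.findContours(m,cv2.RETR_EXTERNAL,cv2.CHAIN_APPROX_NONE)[0]
g=cams.grab_frame("scene");im=g["image"][:,:,::-1].copy();it=f["image"][:,:,::-1].copy()
S={"lidRL":((428,242),9,0),"lidRS":((360,251),9,0),"lidSq":((166,252),9,1),"lidOb":((434,190),9,1),
"tinRL":((342,187),27.5,0),"tinRS":((160,191),27.5,0),"tinSq":((224,253),27.5,1),"tinOb":((247,190),27.5,1),"cup":((294,240),31,0),"jar":((382,191),35,0)}
D={"lidRL":(106,106),"lidRS":(78,78),"lidSq":(94,94),"lidOb":(114,80),"tinRL":(92,92),"tinRS":(64,64),"tinSq":(80,80),"tinOb":(100,66),"cup":(72,72),"jar":(38,38)}
for n,(px,z,box) in S.items():
    k=[c for c in cs if cv2.pointPolygonTest(cv2.convexHull(c),px,False)>=0 and len(c)>25][0]
    W=plane(f,k[:,0],z).astype(np.float32)      # contour on plane
    rc=cv2.minAreaRect(W) if box else None
    if box:
        c,(w,h),a=rc; a=a if w>=h else a+90
        if n=="lidSq":pass
    else:
        x,y=W.min(0),W.max(0);c=(x+y)/2;w,h=y-x;a=0
    a=(a+90)%180-90
    zt={9:9,27.5:55}.get(z,2*z);t=np.linspace(0,2*np.pi,60);a_=np.radians(a)
    X,Y=D[n];L=np.c_[np.cos(t),np.sin(t)]*np.array([X,Y])/2
    if box:L=np.array([[X,Y],[-X,Y],[-X,-Y],[X,-Y]])/2
    L=L@np.array([[np.cos(a_),np.sin(a_)],[-np.sin(a_),np.cos(a_)]])+c
    for F,I in((g,im),(f,it)):cv2.polylines(I,[np.int32(proj(F,np.c_[L,np.full(len(L),zt)])*8)],True,(0,0,255),1,cv2.LINE_AA,3)
    print(n,np.round(c,1),"size",round(w),round(h),"ang",round(a,1))
a=cv2.resize(im[160:400,120:560],(800,436));b=cv2.resize(it[160:275,140:460],(800,288))
cv2.imwrite("pics/ov_s.png",a);cv2.imwrite("pics/ov_t.png",b)
# bar knobs
bl=((hsv[...,2]<45)).astype(np.uint8)
for n,(x0,y0,x1,y1) in{"sq":(152,238,180,266),"ob":(420,175,448,205)}.items():
    k=np.argwhere(bl[y0:y1,x0:x1])[:,::-1]+[x0,y0];W=plane(f,k,30)
    v=np.linalg.svd(W-W.mean(0))[2][0];print("bar",n,len(k),W.mean(0).round(),np.degrees(np.arctan2(v[1],v[0])).round())
E
python3 meas.py
```

```text
lidRL [ 433.  -356.2] size 103 102 ang 0
lidRS [ 409.6 -179. ] size 73 75 ang 0
lidSq [412.8 324.9] size 93 93 ang 77.1
lidOb [ 572.2 -377.4] size 79 112 ang -0.6
tinRL [ 577.9 -135.6] size 100 89 ang 0
tinRS [571.9 342.3] size 73 77 ang 0
tinSq [406.5 172.4] size 90 83 ang 73.2
tinOb [572.9 114.9] size 78 109 ang -22.6
cup [438.  -10.1] size 70 67 ang 0
jar [ 562.5 -240.2] size 37 34 ang 0
bar sq 126 [413. 323.] 170.0
bar ob 119 [ 572. -377.] 174.0
```

View pics/ov_s.png

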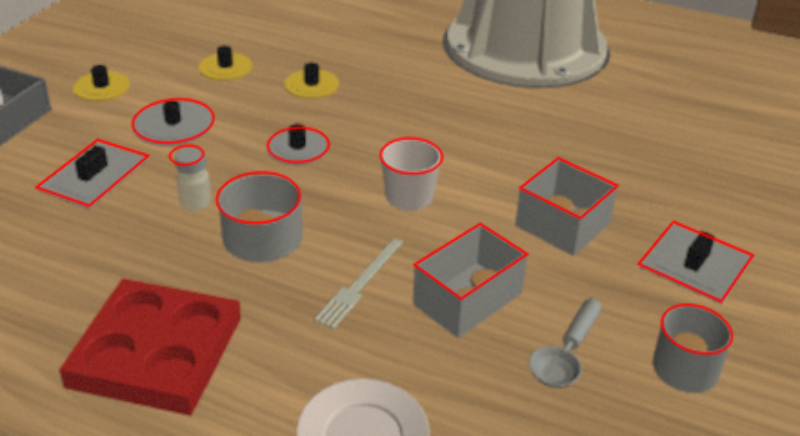

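View pics/ov_t.png

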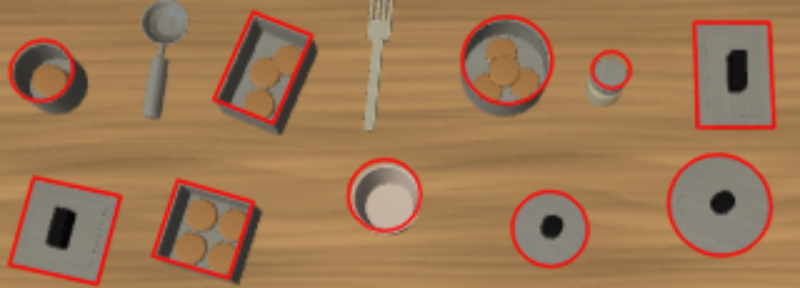

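Overlays agree with both views within about 2 mm (lid edges and rims coincide). Helper for tool-frame shifts:

```bash
cat > go.py <<'E'
import sys
from rig import r
from h import *
s=r.sense();A=R.from_euler("xyz",s["tcp_rot"])
w=[float(a) for a in sys.argv[1:]]
for x,y,z,yaw in zip(*[iter(w)]*4):
    B=R.from_euler("xyz",[np.pi,0,np.radians(yaw)])
    print("shift m",np.round(A.inv().apply(np.array([x,y,z])-s["eef_pos"])/1000,4),"rot",np.round((A.inv()*B).as_rotvec(),3))
print(round(s["clock"],2),s["eef_pos"].round(1),"yaw",np.degrees(s["tcp_rot"][2]).round(1),"open",s["opening"].round(2),"F",s["contact_force"].round(1),"gf",s["grasp_force"])
E
python3 go.py 413 325 110 167 413 325 32 167
```

```text
shift m [-0.2585 -0.1672  0.1401] rot [-0.001 -0.    -0.163]
shift m [-0.2585 -0.1671  0.2181] rot [-0.001 -0.    -0.163]Traceback (most recent call last):
  File "go.py", line 9, in <module>
    print(round(s["clock"],2),s["eef_pos"].round(1),"yaw",np.degrees(s["tcp_rot"][2]).round(1),"open",s["opening"].round(2),"F",s["contact_force"].round(1),"gf",s["grasp_force"])
                                                                                                      ^^^^^^^^^^^^^^^^^^
AttributeError: 'float' object has no attribute 'round'
```

```bash
sed -i 's/s\["opening"\].round(2)/round(s["opening"],2)/' go.py
python3 -m crank '[[-0.2585,-0.167,0.0,0,0,-0.163,0],[-0.2585,-0.167,0.05,0,0,-0.163,0],[-0.2585,-0.167,0.1,0,0,-0.163,0],[-0.2585,-0.167,0.14,0,0,-0.163,0.3],[-0.2585,-0.167,0.14,0,0,-0.163,0.4]]' 40
python3 go.py 413 325 110 167 413 325 32 167
```

```text
clock: 0.75
eef_pos: [368.3, 389.9, 164.3]
tcp_rot: [3.14, 0.001, 2.915]
contact_force: [0.5, 0.3, 0.3]
opening: 0.691
grasp_force: 0.0
shift m [-0.0581 -0.0533  0.0543] rot [0.001 0.001 0.   ]
shift m [-0.058  -0.0534  0.1323] rot [0.001 0.001 0.   ]
0.75 [368.3 389.9 164.3] yaw 167.0 open 0.69 F [0.5 0.3 0.3] gf 0.0
```

```bash

python3 -m crank '[[-0.058,-0.053,0.054,0,0,0,0.4],[-0.058,-0.053,0.054,0,0,0,0.4],[-0.058,-0.053,0.054,0,0,0,0.4],[-0.058,-0.053,0.054,0,0,0,0.4]]' >/dev/null
python3 go.py 413 325 110 167 413 325 32 167
python3 - <<'E'
from rig import cams
import cv2
a=cams.grab_frame("top")["image"][180:300,100:260];b=cams.grab_frame("scene")["image"][180:360,380:620]
a=cv2.resize(a,(400,300));b=cv2.resize(b,(400,300));cv2.imwrite("pics/k1.png",cv2.hconcat([a,b])[:,:,::-1])
E
```

```text
shift m [-0.001  -0.0006  0.0002] rot [-0.001 -0.001 -0.002]
shift m [-0.0011 -0.0005  0.0782] rot [-0.001 -0.001 -0.002]
1.15 [412.2 325.8 110.2] yaw 166.9 open 0.6 F [0.1 1.3 0.6] gf 0.0
```

View pics/k1.png

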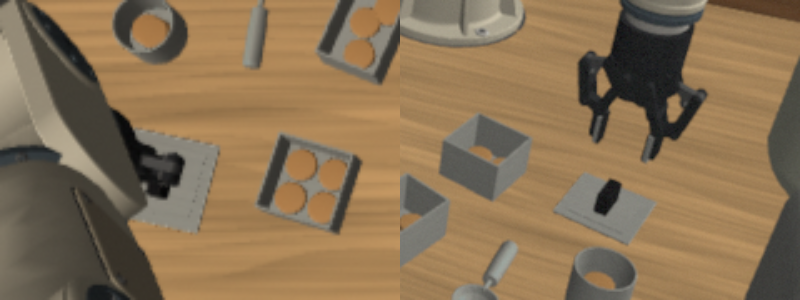

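The scene view shows the fingers straddling the square lid's bar at about (608,195). Descend and grip.

```bash

python3 -m crank '[[-0.001,0,0.045,0,0,0,0.4],[-0.001,0,0.078,0,0,0,0.4],[-0.001,0,0.078,0,0,0,0.4],[-0.001,0,0.078,0,0,0,1],[-0.001,0,0.078,0,0,0,1]]' 40
python3 -m crank '[[0,0,0,0,0,0,1],[0,0,0,0,0,0,1],[0,0,0,0,0,0,1]]'
python3 go.py 413 325 110 163 406.5 172.4 110 163
```

```text
clock: 1.75
eef_pos: [413.8, 327.7, 34.6]
tcp_rot: [3.139, 0.002, 2.916]
contact_force: [0.0, -0.0, -0.2]
opening: 0.268
grasp_force: 0.0
clock: 2.05
eef_pos: [414.1, 327.6, 34.8]
tcp_rot: [3.138, 0.002, 2.915]
contact_force: [-2.3, 1.7, 8.7]
opening: 0.181
grasp_force: 40.3
shift m [ 0.0003 -0.0026 -0.0752] rot [0.003 0.002 0.07 ]
shift m [-0.0277 -0.1527 -0.0756] rot [0.003 0.002 0.07 ]
2.05 [414.1 327.6  34.8] yaw 167.0 open 0.18 F [-2.3  1.7  8.7] gf 40.34312903881073
```

```bash

python3 -m crank '[[0,0,-0.05,0,0,0,1],[0,0,-0.1,0,0,0,1],[-0.0277,-0.1527,-0.1,0,0,0.07,1],[-0.0277,-0.1527,-0.1,0,0,0.07,1],[-0.0277,-0.1527,-0.1,0,0,0.07,1]]' >/dev/null
python3 -m crank '[[0,0,0,0,0,0,1],[0,0,0,0,0,0,1]]'
python3 go.py 406.5 172.4 130 163 406.5 172.4 84 163
```

```text
clock: 2.75
eef_pos: [406.5, 175.7, 133.8]
tcp_rot: [3.14, 0.002, 2.842]
contact_force: [-1.2, 0.7, -1.3]
opening: 0.177
grasp_force: 39.5
shift m [-0.001  -0.0032  0.0038] rot [ 0.001  0.002 -0.003]
shift m [-0.0009 -0.0033  0.0498] rot [ 0.001  0.002 -0.003]
2.75 [406.5 175.7 133.8] yaw 162.8 open 0.18 F [-1.2  0.7 -1.3] gf 39.4928902387619
```

```bash
cat > look.py <<'E'
import sys
from rig import cams,r
from h import *
# look.py name cx cy zplate X Y angdeg(box) | round: Y=0 ; draws expected plate and rim
def out(c,z,X,Y,a):
    a=np.radians(a)
    if Y: L=np.array([[X,Y],[-X,Y],[-X,-Y],[X,-Y]])/2
    else: t=np.linspace(0,2*np.pi,60);L=np.c_[np.cos(t),np.sin(t)]*X/2
    L=L@np.array([[np.cos(a),np.sin(a)],[-np.sin(a),np.cos(a)]])+c
    return np.c_[L,np.full(len(L),z)]
v=[float(x) for x in sys.argv[2:]]
o=[]
for n in("top","scene"):
    F=cams.grab_frame(n);s=4;I=F["image"]
    u=proj(F,[[v[0],v[1],v[2]]])[0].astype(int);x0=min(max(u[0]-50,0),540);y0=min(max(u[1]-50,0),380)
    I=cv2.resize(I[y0:y0+100,x0:x0+100],(400,400),interpolation=cv2.INTER_CUBIC)[:,:,::-1].copy()
    for k in range(0,len(v),6):
        p=(proj(F,out(v[k:k+2],*v[k+2:k+6]))-[x0,y0]+.5)*4
        cv2.polylines(I,[np.int32(p*8)],True,(0,0,255) if k==0 else (255,0,0),1,cv2.LINE_AA,3)
    o.append(I)
cv2.imwrite(f"pics/{sys.argv[1]}.png",cv2.hconcat(o))
E
python3 look.py l1 406.5 175.7 107 94 94 -17  406.5 172.4 55 80 80 -16.8
```

```text
(no output)
```

View pics/l1.png

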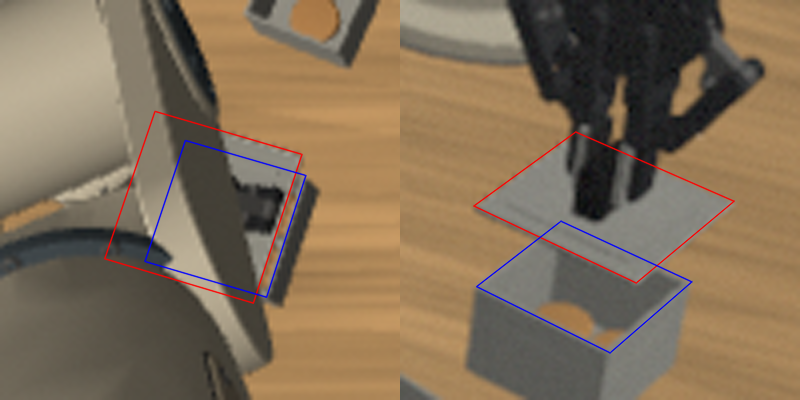

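The held lid matches the predicted red outline in the scene view, level and centred, and the blue rim sits on the tin. Lower and release.

```bash

python3 -m crank '[[-0.001,-0.003,0.0,0,0,0,1],[-0.001,-0.003,0.03,0,0,0,1],[-0.001,-0.003,0.048,0,0,0,1],[-0.001,-0.003,0.048,0,0,0,1],[-0.001,-0.003,0.048,0,0,0,1]]'
python3 -m crank '[[0,0,0,0,0,0,1],[0,0,0,0,0,0,0.5],[0,0,0,0,0,0,0.5],[0,0,0,0,0,0,0.5]]'
python3 -m crank '[[0,0,-0.04,0,0,0,0.5],[0,0,-0.08,0,0,0,0.4],[0,0,-0.1,0,0,0,0.4]]'
python3 go.py 409.6 -179 140 100
```

```text
clock: 3.35
eef_pos: [405.8, 174.0, 84.3]
tcp_rot: [-3.141, -0.001, 2.846]
contact_force: [-0.3, 0.2, -0.2]
opening: 0.175
grasp_force: 41.6
clock: 3.75
eef_pos: [406.1, 173.4, 85.0]
tcp_rot: [3.141, 0.0, 2.845]
contact_force: [-0.4, -1.2, -0.2]
opening: 0.498
grasp_force: 0.0
clock: 4.05
eef_pos: [407.0, 173.7, 187.6]
tcp_rot: [3.139, 0.003, 2.845]
contact_force: [-0.1, 0.9, -0.1]
opening: 0.602
grasp_force: 0.0
shift m [-0.1055 -0.3366  0.0471] rot [3.000e-03 1.000e-03 1.099e+00]
4.05 [407.  173.7 187.6] yaw 163.0 open 0.6 F [-0.1  0.9 -0.1] gf 0.0
```

```bash

python3 -m crank '[[-0.1055,-0.3366,0.0,0,0,0,0.4],[-0.1055,-0.3366,0.0,0,0,0,0.4],[-0.1055,-0.3366,0.0,0,0,0,0.4],[-0.1055,-0.3366,0.0,0,0,0,0.4],[-0.1055,-0.3366,0.0,0,0,0,0.4]]' >/dev/null
python3 go.py 409.6 -179 110 163
python3 look.py l2 406.5 172.4 58 94 94 -16.8
```

```text
shift m [-0.0313 -0.0954  0.0752] rot [0.    0.001 0.   ]
4.55 [407.4 -78.6 185.1] yaw 163.0 open 0.6 F [ 1.7 -0.3  0.3] gf 0.0
```

View pics/l2.png

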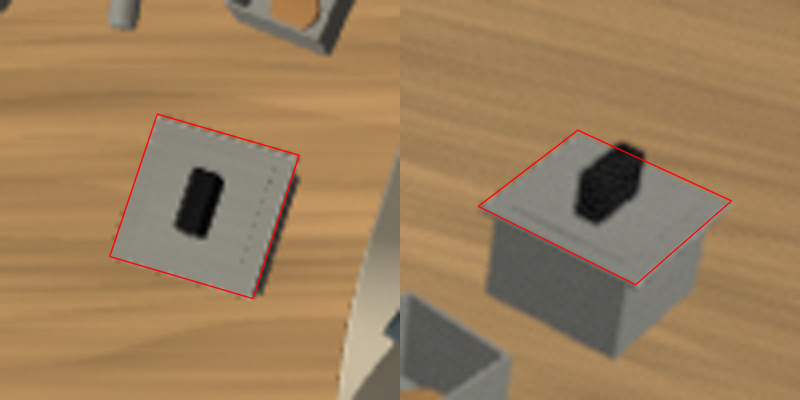

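The square lid is home: it matches the expected plate outline in both views, flat on the rim. On to the small round lid.

```bash

python3 -m crank '[[-0.0313,-0.095,0.04,0,0,0,0.4],[-0.0313,-0.095,0.075,0,0,0,0.4],[-0.0313,-0.095,0.075,0,0,0,0.4],[-0.0313,-0.095,0.075,0,0,0,0.4],[-0.0313,-0.095,0.075,0,0,0,0.4]]' >/dev/null
python3 go.py 409.6 -179 33 163
```

```text
shift m [-0.001  -0.0028  0.0767] rot [ 0.    -0.001 -0.001]
5.15 [ 409.6 -176.1  109.7] yaw 162.9 open 0.6 F [ 0.7 -0.4 -0.1] gf 0.0
```

```bash

python3 -m crank '[[-0.001,-0.001,0.045,0,0,0,0.4],[-0.001,-0.001,0.077,0,0,0,0.4],[-0.001,-0.001,0.077,0,0,0,0.4],[-0.001,-0.001,0.077,0,0,0,1],[-0.001,-0.001,0.077,0,0,0,1]]' 40 >/dev/null
python3 -m crank '[[0,0,0,0,0,0,1],[0,0,0,0,0,0,1],[0,0,0,0,0,0,1]]'
python3 -m crank '[[0,0,-0.05,0,0,0,1],[0,0,-0.1,0,0,0,1],[0,0,-0.125,0,0,0,1],[0,0,-0.125,0,0,0,1]]'
python3 go.py 571.9 342.3 160 163
```

```text
clock: 5.95
eef_pos: [411.9, -178.1, 34.8]
tcp_rot: [-3.142, 0.003, 2.845]
contact_force: [0.1, 3.8, 7.2]
opening: 0.241
grasp_force: 38.9
clock: 6.35
eef_pos: [413.2, -179.0, 162.8]
tcp_rot: [-3.141, 0.009, 2.845]
contact_force: [0.4, -1.0, 0.0]
opening: 0.24
grasp_force: 39.3
shift m [0.0007 0.5449 0.0022] rot [-0.001  0.009 -0.   ]
6.35 [ 413.2 -179.   162.8] yaw 163.0 open 0.24 F [ 0.4 -1.   0. ] gf 39.30945038795471
```

```bash

python3 -m crank '[[0.0007,0.545,0,0,0,0,1],[0.0007,0.545,0,0,0,0,1],[0.0007,0.545,0,0,0,0,1],[0.0007,0.545,0,0,0,0,1],[0.0007,0.545,0,0,0,0,1]]' >/dev/null
python3 go.py 571.9 342.3 160 163
```

```text
shift m [-0.0031  0.2927 -0.002 ] rot [ 0.     0.001 -0.   ]
6.85 [483.3  63.3 157.9] yaw 163.0 open 0.24 F [ 1.4 -0.9 -0.4] gf 39.41986262798309
```

```bash

python3 -m crank '[[-0.003,0.292,0,0,0,0,1],[-0.003,0.292,0,0,0,0,1],[-0.003,0.292,0,0,0,0,1],[-0.003,0.292,0,0,0,0,1],[-0.003,0.292,0,0,0,0,1]]' >/dev/null
python3 go.py 571.9 342.3 130 163 
```

```text
shift m [-0.0007  0.0427  0.0277] rot [-0.  0.  0.]
7.35 [558.7 301.7 157.7] yaw 163.0 open 0.24 F [ 1.8  0.2 -0.8] gf 39.41995024681091
```

```bash

python3 -m crank '[[0,0.042,0.028,0,0,0,1],[0,0.042,0.028,0,0,0,1],[0,0.042,0.028,0,0,0,1],[0,0.042,0.028,0,0,0,1]]' >/dev/null
python3 go.py 571.9 342.3 84.5 163 
python3 look.py l3 572 342 105 78 0 0 572 342 55 64 0 0
```

```text
shift m [-0.0001  0.0036  0.0454] rot [-0.001 -0.    -0.   ]
7.75 [570.7 338.9 129.9] yaw 163.0 open 0.24 F [ 0.1 -1.  -0.1] gf 39.56375777721405
```

View pics/l3.png

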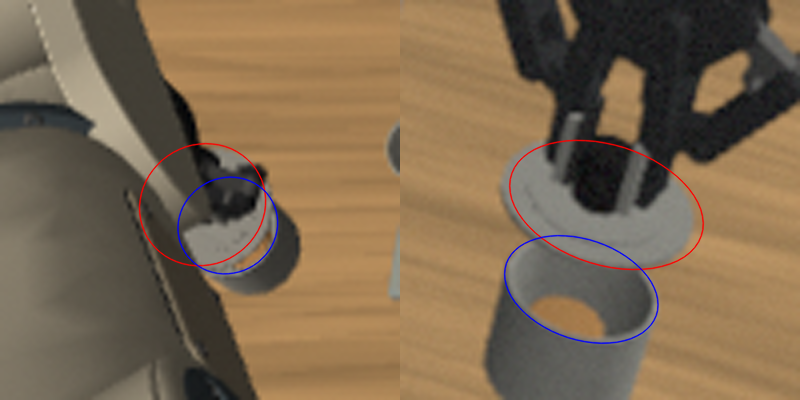

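The lid sits about 2 px left of the prediction in the scene view, consistent with the TCP being 3.5 mm short. The rim fits the tin. Correct and lower.

```bash

python3 -m crank '[[0,0.004,0,0,0,0,1],[0,0.004,0.025,0,0,0,1],[0,0.004,0.044,0,0,0,1],[0,0.004,0.044,0,0,0,1],[0,0.004,0.044,0,0,0,1]]' >/dev/null
python3 -m crank '[[0,0,0,0,0,0,1]]'
python3 -m crank '[[0,0,0,0,0,0,0.5],[0,0,0,0,0,0,0.5],[0,0,0,0,0,0,0.5],[0,0,0,0,0,0,0.5]]'
python3 -m crank '[[0,0,-0.05,0,0,0,0.5],[0,0,-0.08,0,0,0,0.4],[0,0,-0.09,0,0,0,0.4]]'
python3 go.py 433 -356 170 163
```

```text
clock: 8.45
eef_pos: [572.9, 343.6, 86.9]
tcp_rot: [3.141, 0.001, 2.844]
contact_force: [1.0, -0.0, -0.4]
opening: 0.239
grasp_force: 40.7
clock: 8.85
eef_pos: [572.4, 343.6, 85.9]
tcp_rot: [3.141, 0.0, 2.845]
contact_force: [0.3, -0.2, -0.4]
opening: 0.501
grasp_force: 0.0
clock: 9.15
eef_pos: [574.0, 344.5, 179.5]
tcp_rot: [3.138, 0.004, 2.845]
contact_force: [0.5, 0.3, -0.3]
opening: 0.598
grasp_force: 0.0
shift m [-0.07   -0.7111  0.007 ] rot [ 0.004  0.004 -0.   ]
9.15 [574.  344.5 179.5] yaw 163.0 open 0.6 F [ 0.5  0.3 -0.3] gf 0.0
```

```bash

python3 -m crank '[[-0.07,-0.711,0,0,0,0,0.4],[-0.07,-0.711,0,0,0,0,0.4],[-0.07,-0.711,0,0,0,0,0.4],[-0.07,-0.711,0,0,0,0,0.4],[-0.07,-0.711,0,0,0,0,0.4]]' >/dev/null
python3 go.py 433 -356 170 163
python3 look.py l4 572 342.3 58 78 0 0 572 342.3 0 64 0 0
```

```text
shift m [-0.0472 -0.4589  0.0053] rot [-0.    -0.001  0.   ]
9.65 [521.9  96.7 175.1] yaw 163.0 open 0.59 F [ 0.7 -1.4  0.8] gf 0.0
```

View pics/l4.png

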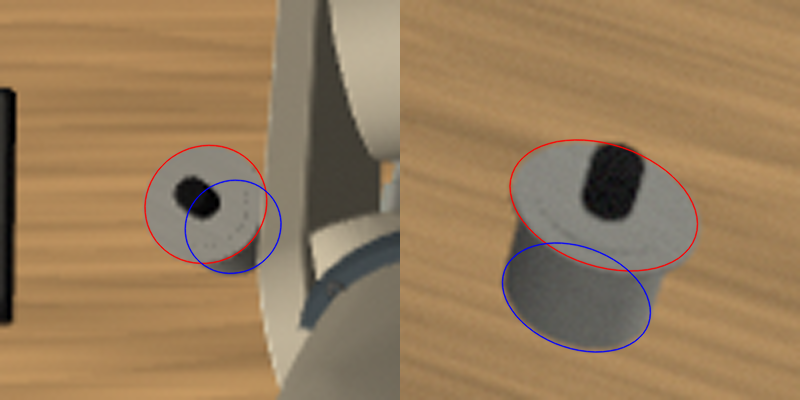

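Small lid is home and flat in both views. Next, the large round lid.

```bash

python3 -m crank '[[-0.047,-0.459,0,0,0,0,0.4],[-0.047,-0.459,0,0,0,0,0.4],[-0.047,-0.459,0,0,0,0,0.4],[-0.047,-0.459,0,0,0,0,0.4],[-0.047,-0.459,0,0,0,0,0.4]]' >/dev/null
python3 go.py 433 -356 110 163
```

```text
shift m [-0.0214 -0.2108  0.0654] rot [ 0. -0.  0.]
10.25 [ 474.1 -148.1  175.4] yaw 163.0 open 0.6 F [ 1.9 -0.6 -1.2] gf 0.0
```

```bash

python3 -m crank '[[-0.0214,-0.211,0,0,0,0,0.4],[-0.0214,-0.211,0,0,0,0,0.4],[-0.0214,-0.211,0.04,0,0,0,0.4],[-0.0214,-0.211,0.065,0,0,0,0.4],[-0.0214,-0.211,0.065,0,0,0,0.4]]' >/dev/null
python3 -m crank '[[0,0,0,0,0,0,0.4],[0,0,0,0,0,0,0.4]]' >/dev/null
python3 go.py 433 -356 33 163
```

```text
shift m [-0.0005 -0.0016  0.0769] rot [ 0.001 -0.002 -0.001]
10.95 [ 433.1 -354.4  109.9] yaw 162.9 open 0.6 F [ 0.1 -1.2  0. ] gf 0.0
```

```bash

python3 -m crank '[[0,-0.001,0.045,0,0,0,0.4],[0,-0.001,0.077,0,0,0,0.4],[0,-0.001,0.077,0,0,0,0.4],[0,-0.001,0.077,0,0,0,1],[0,-0.001,0.077,0,0,0,1]]' 40 >/dev/null
python3 -m crank '[[0,0,0,0,0,0,1],[0,0,0,0,0,0,1],[0,0,0,0,0,0,1]]'
python3 -m crank '[[0,0,-0.05,0,0,0,1],[0,0,-0.1,0,0,0,1],[0,0,-0.125,0,0,0,1],[0,0,-0.125,0,0,0,1]]'
python3 go.py 577.9 -135.6 160 163
```

```text
clock: 11.75
eef_pos: [434.5, -356.3, 35.9]
tcp_rot: [-3.141, 0.003, 2.845]
contact_force: [1.4, 4.1, 8.5]
opening: 0.239
grasp_force: 39.7
clock: 12.15
eef_pos: [435.3, -357.7, 164.1]
tcp_rot: [-3.138, 0.008, 2.845]
contact_force: [0.3, 0.1, -1.3]
opening: 0.237
grasp_force: 39.4
shift m [-0.0713  0.2541  0.0038] rot [-0.004  0.008 -0.   ]
12.15 [ 435.3 -357.7  164.1] yaw 163.0 open 0.24 F [ 0.3  0.1 -1.3] gf 39.41922068595886
```

```bash

python3 -m crank '[[-0.0713,0.254,0,0,0,0,1],[-0.0713,0.254,0,0,0,0,1],[-0.0713,0.254,0,0,0,0,1],[-0.0713,0.254,0,0,0,0,1],[-0.0713,0.254,0,0,0,0,1]]' >/dev/null
python3 -m crank '[[-0.0045,0.016,0,0,0,0,1],[-0.0045,0.016,0.03,0,0,0,1],[-0.0045,0.016,0.03,0,0,0,1],[-0.0045,0.016,0.03,0,0,0,1]]'
python3 go.py 577.9 -135.6 85.5 163
python3 look.py l5 578 -136 104 106 0 0 578 -136 55 92 0 0
```

```text
clock: 13.05
eef_pos: [575.9, -131.7, 128.2]
tcp_rot: [-3.141, -0.003, 2.844]
contact_force: [0.6, -1.2, -0.6]
opening: 0.24
grasp_force: 39.6
shift m [-0.0032 -0.0031  0.0427] rot [-0.    -0.003 -0.   ]
13.05 [ 575.9 -131.7  128.2] yaw 163.0 open 0.24 F [ 0.6 -1.2 -0.6] gf 39.589828848838806
```

View pics/l5.png

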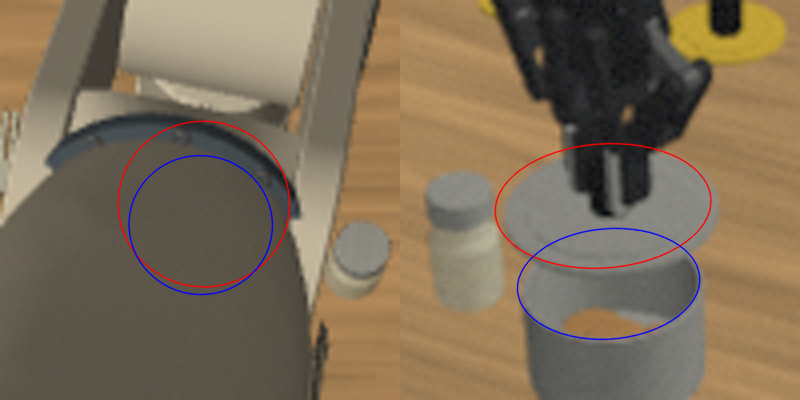

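Lid about 1.5 px right of the prediction, as the TCP offset says. The rim is about 1 px right of the estimate. Correct by half and lower.

```bash

python3 -m crank '[[-0.003,-0.002,0,0,0,0,1],[-0.003,-0.002,0.025,0,0,0,1],[-0.003,-0.002,0.042,0,0,0,1],[-0.003,-0.002,0.042,0,0,0,1],[-0.003,-0.002,0.042,0,0,0,1]]' >/dev/null
python3 -m crank '[[0,0,0,0,0,0,1]]'
python3 -m crank '[[0,0,0,0,0,0,0.5],[0,0,0,0,0,0,0.5],[0,0,0,0,0,0,0.5],[0,0,0,0,0,0,0.5]]'
python3 -m crank '[[0,0,-0.05,0,0,0,0.5],[0,0,-0.08,0,0,0,0.4],[0,0,-0.09,0,0,0,0.4]]'
python3 go.py 572.2 -377.4 120 179.4
```

```text
clock: 13.75
eef_pos: [580.0, -134.6, 87.9]
tcp_rot: [3.141, 0.002, 2.844]
contact_force: [1.2, -0.3, -0.2]
opening: 0.238
grasp_force: 40.6
clock: 14.15
eef_pos: [579.5, -134.2, 87.0]
tcp_rot: [3.142, 0.0, 2.845]
contact_force: [0.6, 1.0, -0.8]
opening: 0.495
grasp_force: 0.0
clock: 14.45
eef_pos: [581.1, -134.6, 180.2]
tcp_rot: [3.141, 0.005, 2.845]
contact_force: [-0.2, -0.5, -0.4]
opening: 0.597
grasp_force: 0.0
shift m [-0.0622 -0.2348  0.0604] rot [-0.     0.005 -0.286]
14.45 [ 581.1 -134.6  180.2] yaw 163.0 open 0.6 F [-0.2 -0.5 -0.4] gf 0.0
```

```bash

python3 -m crank '[[-0.0622,-0.235,0,0,0,-0.286,0.4],[-0.0622,-0.235,0,0,0,-0.286,0.4],[-0.0622,-0.235,0,0,0,-0.286,0.4],[-0.0622,-0.235,0,0,0,-0.286,0.4],[-0.0622,-0.235,0.03,0,0,-0.286,0.4]]' >/dev/null
python3 -m crank '[[0,0,0.03,0,0,0,0.4],[0,0,0.03,0,0,0,0.4],[0,0,0.03,0,0,0,0.4]]' >/dev/null
python3 go.py 572.2 -377.4 33 179.4
python3 look.py l6 578 -135 58 106 0 0 578 -135 0 92 0 0
```

```text
shift m [-0.0028 -0.0051  0.0855] rot [ 0.002 -0.002 -0.   ]
15.25 [ 569.6 -372.4  118.5] yaw 179.4 open 0.6 F [ 0.3 -0.1 -0.6] gf 0.0
```

View pics/l6.png

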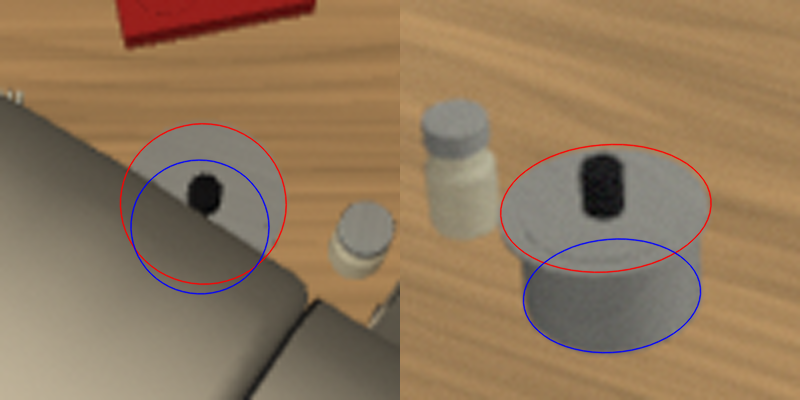

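Large lid is home and flat. Now grip the oblong lid.

```bash

python3 -m crank '[[-0.003,-0.004,0.04,0,0,0,0.4],[-0.003,-0.004,0.085,0,0,0,0.4],[-0.003,-0.004,0.085,0,0,0,0.4],[-0.003,-0.004,0.085,0,0,0,0.4],[-0.003,-0.004,0.085,0,0,0,1]]' 40 >/dev/null
python3 -m crank '[[0,0,0,0,0,0,1],[0,0,0,0,0,0,1],[0,0,0,0,0,0,1],[0,0,0,0,0,0,1]]'
python3 -m crank '[[0,0,-0.05,0,0,0,1],[0,0,-0.1,0,0,0,1],[0,0,-0.14,0,0,0,1],[0,0,-0.14,0,0,0,1]]'
python3 go.py 572.9 114.9 170 157.4
```

```text
clock: 16.25
eef_pos: [574.6, -378.0, 37.0]
tcp_rot: [-3.14, 0.003, 3.131]
contact_force: [-0.9, 1.2, 8.8]
opening: 0.172
grasp_force: 40.6
clock: 16.65
eef_pos: [576.5, -379.4, 182.5]
tcp_rot: [-3.135, 0.01, 3.131]
contact_force: [-0.5, -0.7, -0.5]
opening: 0.177
grasp_force: 39.4
shift m [0.0091 0.4943 0.0092] rot [-0.005  0.011  0.384]
16.65 [ 576.5 -379.4  182.5] yaw 179.4 open 0.18 F [-0.5 -0.7 -0.5] gf 39.37516808509827
```

```bash

python3 -m crank '[[0.006,0.494,0,0,0,0.384,1],[0.006,0.494,0,0,0,0.384,1],[0.006,0.494,0,0,0,0.384,1],[0.006,0.494,0,0,0,0.384,1],[0.006,0.494,0,0,0,0.384,1]]' >/dev/null
python3 go.py 572.9 114.9 170 157.4
```

```text
shift m [0.0922 0.2219 0.0047] rot [ 0.     0.001 -0.001]
17.15 [ 572.5 -125.4  174.7] yaw 157.3 open 0.18 F [ 1.2  0.7 -0.4] gf 39.44343388080597
```

```bash

python3 -m crank '[[0.092,0.222,0,0,0,0,1],[0.092,0.222,0,0,0,0,1],[0.092,0.222,0,0,0,0,1],[0.092,0.222,0,0,0,0,1],[0.092,0.222,0.03,0,0,0,1]]' >/dev/null
python3 -m crank '[[0,0,0.02,0,0,0,1],[0,0,0.02,0,0,0,1],[0,0,0.02,0,0,0,1]]' >/dev/null
python3 go.py 572.9 114.9 86.5 157.4
python3 look.py l7 572.9 114.9 100 114 80 -22.6 572.9 114.9 55 100 66 -22.6
```

```text
shift m [0.0012 0.002  0.0382] rot [-0. -0. -0.]
17.95 [573.2 112.6 124.7] yaw 157.4 open 0.18 F [ 0.2  0.5 -1.2] gf 39.49195683002472
```

View pics/l7.png

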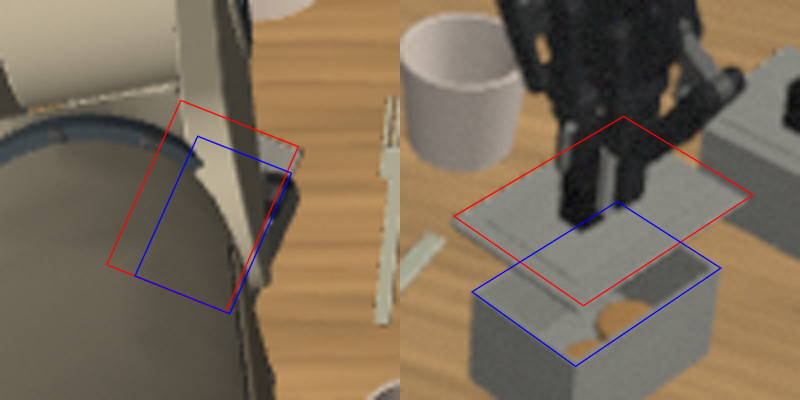

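The held lid and rim agree with the outlines to about 1 px. Lower and release.

```bash

python3 -m crank '[[0.001,0.002,0,0,0,0,1],[0.001,0.002,0.025,0,0,0,1],[0.001,0.002,0.038,0,0,0,1],[0.001,0.002,0.038,0,0,0,1],[0.001,0.002,0.038,0,0,0,1]]' >/dev/null
python3 -m crank '[[0,0,0,0,0,0,1]]'
python3 -m crank '[[0,0,0,0,0,0,0.5],[0,0,0,0,0,0,0.5],[0,0,0,0,0,0,0.5],[0,0,0,0,0,0,0.5]]'
python3 -m crank '[[0,0,-0.05,0,0,0,0.5],[0,0,-0.1,0,0,0,0.4],[0,0,-0.14,0,0,0,0.4]]'
python3 -m crank '[[0.25,0,-0.05,0,0,0,0.4],[0.25,0,-0.05,0,0,0,0.4],[0.25,0,-0.05,0,0,0,0.4],[0.25,0,-0.05,0,0,0,0.4],[0.25,0,-0.05,0,0,0,0.4]]'
python3 go.py 300 -150 280 157
```

```text
clock: 18.65
eef_pos: [573.3, 115.0, 86.7]
tcp_rot: [3.142, 0.0, 2.747]
contact_force: [0.3, -0.2, -0.4]
opening: 0.176
grasp_force: 40.8
clock: 19.05
eef_pos: [573.2, 115.2, 86.6]
tcp_rot: [3.141, 0.0, 2.747]
contact_force: [-0.0, -0.1, 0.6]
opening: 0.503
grasp_force: 0.0
clock: 19.35
eef_pos: [573.5, 115.2, 229.0]
tcp_rot: [3.141, 0.001, 2.747]
contact_force: [1.5, 0.5, -0.4]
opening: 0.599
grasp_force: 0.0
clock: 19.85
eef_pos: [345.1, 209.6, 275.9]
tcp_rot: [3.141, 0.0, 2.746]
contact_force: [-0.5, 1.2, 0.4]
opening: 0.599
grasp_force: 0.0
shift m [-0.0969 -0.3492 -0.0043] rot [0.    0.    0.006]
19.85 [345.1 209.6 275.9] yaw 157.3 open 0.6 F [-0.5  1.2  0.4] gf 0.0
```

```bash

python3 -m crank '[[0,-0.2,0,0,0,0,0.4],[0,-0.2,0,0,0,0,0.4],[0,-0.2,0,0,0,0,0.4],[0,-0.2,0,0,0,0,0.4],[0,-0.2,0,0,0,0,0.4]]' | tail -3
python3 - <<'E'
import sys;sys.argv=["x","tmp","500","0","58","10","0","0"]
from look import out,proj,cams,np,cv2
T=[(406.5,172.4,58,94,94,-16.8),(572,342.3,58,78,0,0),(578,-135,58,106,0,0),(572.9,114.9,58,114,80,-22.6),(406.5,172.4,0,80,80,-16.8),(572,342.3,0,64,0,0),(578,-135,0,92,0,0),(572.9,114.9,0,100,66,-22.6),(438,-10,62,72,0,0),(562.5,-240,70,38,0,0)]
o=[]
for n,(x0,y0,x1,y1) in(("top",(140,160,460,275)),("scene",(200,220,540,380))):
    F=cams.grab_frame(n);s=800/(x1-x0) if n=="top" else 2.0
    s=800/(x1-x0) if n=="top" else 310*1.0/(y1-y0)
    I=cv2.resize(F["image"][y0:y1,x0:x1],None,fx=s,fy=s,interpolation=cv2.INTER_CUBIC)[:,:,::-1].copy()
    for t in T:cv2.polylines(I,[np.int32((proj(F,out(np.array(t[:2]),*t[2:]))-[x0,y0]+.5)*s*8)],True,(0,0,255) if t[2] else (255,0,0),1,cv2.LINE_AA,3)
    o.append(cv2.copyMakeBorder(I,0,0,0,800-I.shape[1],cv2.BORDER_CONSTANT))
cv2.imwrite("pics/fin.png",np.vstack(o));print(o[0].shape,o[1].shape)
E
```

```text
contact_force: [0.2, 0.5, 0.9]
opening: 0.598
grasp_force: 0.0
(288, 800, 3) (310, 800, 3)
```

View pics/fin.png

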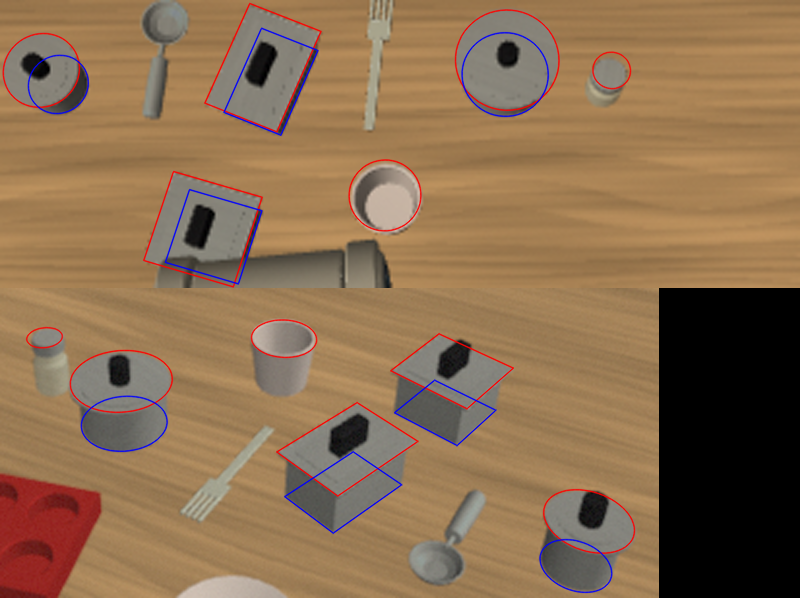

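All four lids lie flat on their tins and match the expected plate and base outlines in both views. The cup and jar haven't moved, and the arm is clear. I'm handing the job in.

```bash
python3 -c "
from rig import sign_off
print(sign_off())"
```

```text
the job is handed in; nothing more can be done
None
```

All four lids are on their matching tins and let go, flat and centred to within a few mm in both camera views; the tins, teacup and pepper jar stand where they were, and the job was handed in at about 20 s of the 122 s allowed (the hand-in gave no verdict).

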